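# Check a high-voltage supply for charge through its test port

## Robot

A 6-joint arm with a two-finger parallel gripper is mounted at the origin on the work surface; the furniture and walls round the work are solid. World frame = base frame: x ahead of the robot, y to its left, z up, the work surface at z = 0. Lengths are in m, angles in rad, forces in N, time in s.
With the tool pointing down it reaches from about 0.425 to 0.95 m from the base axis. Payload 3.5 kg.
Tool frame: the origin (TCP) lies at the very end of the fingers, on their centre line; the grasp point (between the pads) lies 19 mm behind it (grip_depth is the distance from the TCP to the grasp point, in m); x points along the fingers, z is the direction in which the jaws open and shut, and the axes are right-handed (so a half turn about x gives the same grasp; the last joint's range is limited). The gripper opens to 85 mm and grips with 20 to 120 N. Pads are 22 mm wide; open, the fingers measure 114 mm over their backs; the gripper's body (76 mm by 85 mm) begins 54 mm behind the grasp point. The pads swing forward as they close: fully open they stand 13 mm farther back than shut.
Start: joints at [-0.88, 0.286, 1.577, -0, 1.279, -0.15], TCP at [0.503, -0.45, 0.231] pointing down, gripper open.
Joint ranges: [-2.77, 2.77], [-0.9, 2.22], [0.21, 2.48], [-1.53, 4.67], [0.24, 2.81], [-2.84, 2.84]. Speed limits (rad/s): [2.79, 2.79, 3.14, 3.14, 3.14, 3.14].

## Interface

Orientations are given as a unit quaternion [x, y, z, w].
In Python, from plant import get_state, read_camera, calibration, sign_off, recognise, grip_depth gives the robot as it stands. The module is installed in compiled form; this text tells all that it offers.
- The arm moves only by the tool servo_tool, never from a script. Its argument "deltas" is a list that holds one entry, the list of rows, each a list of 4 numbers: the shift along the world's x, y, z scaled (see below), then the turn about the world's z scaled (see below). In form: [[[tx, ty, tz, spin], ...]]. A call has exactly 5 rows; each row is the pose to reach, as a shift and turn from the pose commanded when the call began; what a row does not reach only later rows make up. The controller multiplies each number of a shift by 10 cm and each number of a turn by 90 degrees. A row lasts 1/10 s, in which the tool goes at most 50 mm and 8.59 degrees, less where a joint would pass 70% of its speed; a pose out of reach is approached as far as the arm can. A call with a number of a shift or a turn outside -1 to 1 is refused whole. A call with a gripper value outside its range is refused whole. "claw" is the gripper's target within -1 to 1 (fully open at 1, half-way at 0, shut at -1), set as the call begins (left out, the last holds). The fingers move at their own pace and stop on an object; "force" is the grip in N (left out, the last holds). Time passes only in rows, so rows that repeat a pose let the fingers close, or fill a call up. It gives the time, the measured TCP pose, the force and the opening at its end, in the units of the state.
- get_state(): the state, without advancing time (a new reading comes with each control period).
- read_camera(name): name is "scene" or "top"; returns the picture (480x640x3 uint8, blue, green, red); there is no depth.
- calibration(name): a dict with "intrinsics" (3x3 intrinsics, pixels), "dist" ([k1, k2, p1, p2, k3] as OpenCV has them; the pictures are not rectified), "R" (3x3) and "t" (3): a world point X has camera coordinates R X + t. Camera axes: x right, y down, z forward; pixel columns grow to the right and rows downward; lengths in m; the calibration is good to about 2 mm. A picture is of the moment at which its call begins. calibration takes no time and is no camera call.
- sign_off(): hands the job in, once; it reports no verdict.
Trained networks look in the newest picture that a camera, given by its name, has taken for a name from the list of things; names that differ only in an ending like _2 or _b are one class to them, and where a whole thing is asked for, a point or a joint stands for the part that bears it (a point fixed in the world has none). Each returns a list of dicts, best first, with "p" (0 to 1); they miss things now and then, are a little off and sometimes report something else, mostly with a low value. They report only what shows in the picture. A call takes as long as a camera call.
- recognise(camera, query): "at" ([x, y, z] in m, in world coordinates, good to about 4 mm: the middle of the surface that is visible of it).
The state is a dict: "time": time; "qpos": joint angles; "dq": joint speeds; "joint_efforts": joint torques, N m; "eef_pos": TCP position; "tcp_rot": TCP orientation; "contact_force": force on the tool from outside, world axes, zero at the start; "wrist_torque": the same for the moment, N m; "opening": opening from 0.0 (shut) to 1.0 (fully open).
Only numpy, scipy, OpenCV 4.12 (cv2) and the standard library are available. Lean on these libraries where they do the work, as an engineer would, in place of code of your own. Each camera call takes 0.05 s, during which the arm holds its last target. There are 200 camera calls.

## Task

Check that the high-voltage supply on the bench is dead: lift the cordless voltage tester out of its stand and lower its bare rod, upright, down the round test port in the lid, without the tester touching the earthed metal of port or lid, until it gently presses the sprung contact at the bottom about half-way down. Finish holding the tester there, still and centred in the port so that the reading can be taken; do not let go of it. Leave the other things on the bench where they are.

Things in the scene. Friction and masses are not known exactly. Their poses are not given: they have to be found in the camera images.
- tester_grip (a point): Cordless voltage tester, upright in its stand: this point is the middle of its grey handle, on the rod's axis, 50 mm above the underside of the orange guard. The handle is 24 mm (own x) by 18 mm (own y), 5 to 97 mm above the guard's underside, with a 5 mm black cap; ribs on the flat sides 18 mm apart (grasp across these), display on its -x face. z along the rod, up.
- tester_tip (a point): Rounded brass lower end of the tester's bare steel rod (6 mm diameter), on its axis, 75 mm below the guard's underside, 125 mm below tester_grip.
- tester_stem (a point): Point on the tester's rod axis 50 mm above its tip (25 mm below the guard's underside); it lies level with the port's mouth when the contact is pressed half-way.
- stand_rim (a point): Centre of the black rim (33 mm across) of the tester's stand, 95 mm above the bench: a grey upright tube on a dark round foot 90 mm across, fixed to the bench. The tester hangs in it, its guard resting on the rim; hole 17 mm wide, open down to 12 mm above the bench. Draw the tester straight up, at least 80 mm.
- port_mouth (a point): Centre of the test port's mouth in the supply's lid, 72 mm above the bench, 20 mm from the box's middle toward its -x side. The port is an upright earthed steel tube, 18 mm bore, 32 mm outside; its round bolted flange lies on a yellow ring 54 mm across. The bore is straight and open down to the sprung contact, 45 mm below the mouth. x, y along the box, z up.
- contact_top (a point): Middle of the flat top of the sprung brass contact (15 mm across) at the bottom of the port, on the port's axis; 27 mm above the bench when free, moves down as it is pressed.
- contact (a joint): How far the sprung contact is pressed down, in m: 0 free, 0.010 on its end stop. The spring pushes back with 1.4 N at the start of the stroke and 4.9 N at the end (about 3 N half-way).
- driver_yellow: Loose thing beside the work, to be left alone: yellow-handled screwdriver, 163 mm long, lying. Origin under its middle.
- side_cutters: Loose thing beside the work, to be left alone: side cutters with blue handles, 146 mm long, lying. Origin under its middle.
- glue_bottle: Loose thing beside the work, to be left alone: small red and white bottle with a pointed nozzle, 26 mm across, 80 mm tall. Origin under its middle.
- loupe: Loose thing beside the work, to be left alone: black round loupe, 37 mm across, 34 mm tall. Origin under its middle.
- tester: The tester as a whole, one rigid piece, about 90 g: handle, orange round finger guard (38 mm across, 5 mm thick), below it a black boss (13 mm across, 7 mm long) and the rod. Origin on the rod's axis at the guard's underside; this is 25 mm above the port's mouth when the contact is pressed half-way.
- supply_case: High-voltage supply, fixed to the bench: earthed die-cast aluminium box 120 mm (x) by 96 mm (y), feet 150 mm long in x, grey lid at 60 mm height with the port and a black fuse cap (to 73 mm), cooling ribs on both y sides, two round sockets on its -x side. Origin in the middle of its underside.

How it is judged:
By the outcome, as a careful person would: the job done as asked, in the order asked, and still so for the second after the job is handed in, while the arm keeps its last pose, push and grip.
It also fails if it takes over 43 s, if anything falls off the work surface, if the arm or the gripper's body presses on something with over 40 N, if the wrist force passes 120 N, or if a joint passes its speed limit or range.

## Working session

There is one attempt and no reset: what is moved stays moved. The work goes in short steps, Python scripts to look and compute and a tool call to move; the robot and the scene stay as the last step left them, time stands still between calls to the robot, and variables do not carry over. Pictures are saved under pics/ and viewed, about 8 in all and at most 12, crops included, and the job is handed in when it is done.

Besides the shell and the picture viewer there is one more tool, called after "Emit:" as a command line: name --argument value ..., lists and objects as JSON in quotes. servo_tool: Moves the arm, as the interface text tells. Its arguments: {"type":"object","properties":{"deltas":{"type":"array"},"claw":{"type":"number"},"force":{"type":"number"}},"required":["deltas"]}

```bash
mkdir -p pics
cat > h.py <<'E'
import numpy as np, cv2
from plant import *
def proj(cam,X):
    c=calibration(cam);r=cv2.Rodrigues(np.array(c["R"]))[0]
    return cv2.projectPoints(np.array(X,float).reshape(-1,1,3),r,np.array(c["t"],float),np.array(c["intrinsics"]),np.array(c["dist"]))[0].reshape(-1,2)
def ray(cam,uv):
    c=calibration(cam);R=np.array(c["R"]);t=np.array(c["t"]).ravel()
    p=cv2.undistortPoints(np.array(uv,float).reshape(-1,1,2),np.array(c["intrinsics"]),np.array(c["dist"])).reshape(-1,2)
    d=(R.T@np.c_[p,np.ones(len(p))].T).T
    return -R.T@t,d/np.linalg.norm(d,axis=1)[:,None]
def atz(cam,uv,z):
    o,d=ray(cam,uv);return o+d*((z-o[2])/d[:,2])[:,None]
E
python3 - <<'E'
from h import *
for c in("scene","top"):
    cv2.imwrite(f"pics/{c}0.png",read_camera(c))
    k=calibration(c);print(c,np.round(-np.array(k["R"]).T@np.array(k["t"]).ravel(),3),np.round(k["intrinsics"],0)[0], np.round(k["R"],2).tolist())
    for n in("tester_grip","stand_rim","port_mouth","supply_case","tester_tip","contact_top","glue_bottle","loupe","driver_yellow","side_cutters"):
        r=recognise(c,n);print(n,[(np.round(a["at"],3).tolist(),round(a["p"],2)) for a in r[:2]])
s=get_state();print(s)
print(grip_depth)
E
```

```text
scene [0.202 0.67  0.49 ] [501.   0. 321.] [[-0.89, -0.45, 0.01], [-0.2, 0.38, -0.9], [0.4, -0.81, -0.43]]
tester_grip [([0.517, -0.044, 0.141], 0.65), ([0.463, 0.208, 0.054], 0.64)]
stand_rim [([0.509, -0.04, 0.014], 0.94), ([0.673, 0.087, 0.027], 0.28)]
port_mouth [([0.462, 0.202, 0.06], 0.58)]
supply_case [([0.464, 0.206, 0.058], 0.74)]
tester_tip [([0.515, -0.045, 0.148], 0.94)]
contact_top [([0.67, 0.087, 0.03], 0.56)]
glue_bottle [([0.683, -0.07, 0.034], 0.9)]
loupe [([0.671, 0.089, 0.026], 0.89)]
driver_yellow [([0.465, -0.298, 0.016], 0.57)]
side_cutters [([0.572, -0.352, 0.008], 0.75)]
top [ 0.433 -0.066  1.063] [451.   0. 325.] [[-0.03, -1.0, 0.0], [-0.99, 0.03, -0.15], [0.15, -0.01, -0.99]]
tester_grip [([0.682, -0.079, 0.039], 0.67), ([0.517, -0.05, 0.163], 0.57)]
stand_rim [([0.512, -0.054, 0.01], 0.89)]
port_mouth [([0.472, 0.175, 0.061], 0.57), ([0.515, -0.056, 0.159], 0.56)]
supply_case [([0.477, 0.173, 0.062], 0.69)]
tester_tip [([0.52, -0.058, 0.16], 0.72), ([0.475, 0.173, 0.059], 0.17)]
contact_top []
glue_bottle [([0.68, -0.076, 0.04], 0.68), ([0.51, -0.054, 0.007], 0.49)]
loupe [([0.672, 0.077, 0.026], 0.8)]
driver_yellow [([0.46, -0.315, 0.021], 0.73)]
side_cutters [([0.579, -0.366, 0.008], 0.89)]
{'time': 1.1, 'qpos': array([-8.80018404e-01,  2.86293995e-01,  1.57672354e+00,  1.32277843e-06,
        1.27856392e+00, -1.49990360e-01]), 'dq': array([-0.00023501, -0.0001234 ,  0.00041634,  0.00087349,  0.00032689,
        0.00062579]), 'joint_efforts': array([ 1.98716984e-04, -4.05970824e+01, -2.92941266e+01, -1.78889063e-04,
        4.78268339e-04, -1.90952636e-05]), 'eef_pos': array([ 0.50299466, -0.45011221,  0.23131611]), 'tcp_rot': array([ 0.25240909,  0.66051799, -0.25241221,  0.66052532]), 'contact_force': array([ 0.25569332, -0.4638098 , -0.35261133]), 'wrist_torque': array([-0.00581908, -0.06892613,  0.02944305]), 'opening': 1.0007988258326952}
0.0187
```

View pics/scene0.png

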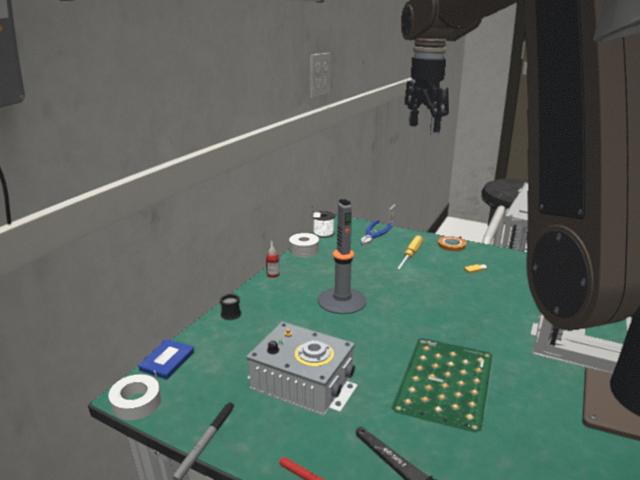

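View pics/top0.png

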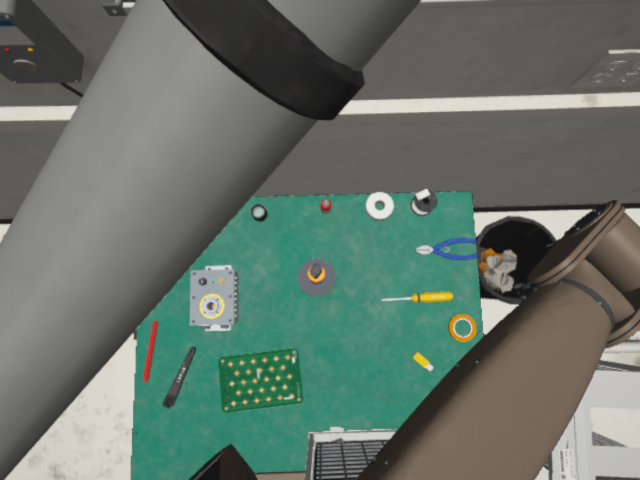

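Scene view: tester upright at about (343,200–255), and the port's mouth at (314,349) on the box. Top view: tester at about (317,270), port at (211,306). I'll zoom in on both.

Run:
```python
import cv2,numpy as np
s=cv2.imread("pics/scene0.png");t=cv2.imread("pics/top0.png")
def crop(i,x,y,w,h,f): return cv2.resize(i[y:y+h,x:x+w],None,fx=f,fy=f,interpolation=cv2.INTER_CUBIC)
a=crop(s,285,330,60,40,6); b=crop(s,325,195,40,100,6)   # 360x240, 240x600
c=crop(t,185,260,60,75,5)  # 300x375
d=crop(t,295,250,40,45,6)   # 240x270
o=np.zeros((600,800,3),np.uint8)
o[:240,:360]=a;o[:600,560:800]=b;o[225+0:600,0:300]=c if False else o[225:600,0:300]
o[240:600,:300]=c[:360]
o[240:510,310:550]=d
cv2.imwrite("pics/crop1.png",o)
```

```text
(no output)
```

View pics/crop1.png

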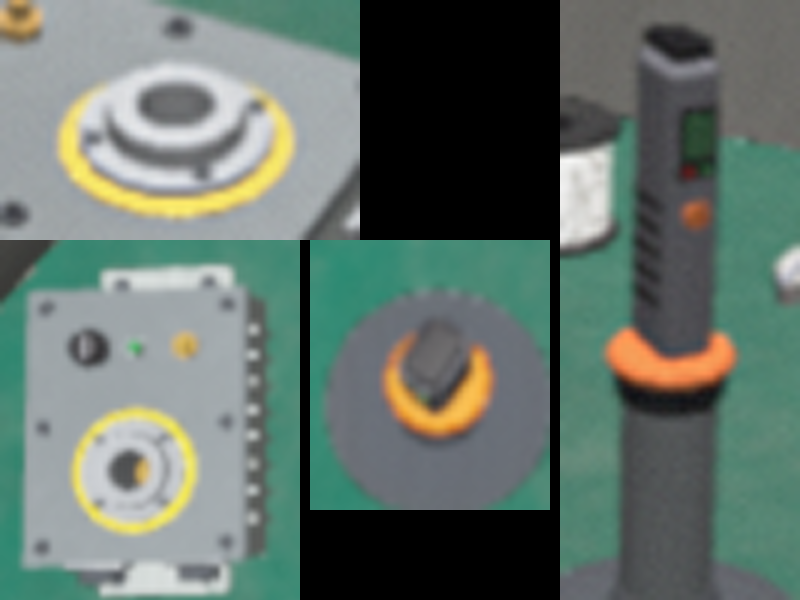

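Crops: mouth centre at scene (314.1,346.6) and top (210.4,305.6). In the top view the guard centre is about (315.9,273.2). Handle yaw looks like −27°, with the ribs facing 63°. Next I'll triangulate and overlay a model.

```bash
cat >> h.py <<'E'
def tri(uvs):
    A=np.zeros((3,3));b=np.zeros(3)
    for c,uv in uvs.items():
        o,d=ray(c,[uv]);P=np.eye(3)-np.outer(d[0],d[0]);A+=P;b+=P@o
    x=np.linalg.solve(A,b);return x,{c:np.round(proj(c,x)[0]-uv,1) for c,uv in uvs.items()}
def circ(c,r,z):
    a=np.linspace(0,2*np.pi,60);return np.c_[c[0]+r*np.cos(a),c[1]+r*np.sin(a),0*a+z]
def box(c,yaw,z0,z1,hx=.012,hy=.009):
    R=np.array([[np.cos(yaw),-np.sin(yaw)],[np.sin(yaw),np.cos(yaw)]])
    q=np.array([[hx,hy],[-hx,hy],[-hx,-hy],[hx,-hy],[hx,hy]])@R.T+np.array(c[:2])
    return [np.c_[q,0*q[:,0]+z] for z in(z0,z1)]+[np.array([[*p,z0],[*p,z1]]) for p in q[:4]]
def overlay(img,cam,lines,x,y,w,h,f):
    i=cv2.resize(img[y:y+h,x:x+w],None,fx=f,fy=f,interpolation=cv2.INTER_CUBIC)
    for L in lines:
        p=(proj(cam,L)-[x,y]+.5)*f-.5
        cv2.polylines(i,[np.round(p).astype(int)],False,(255,0,255),1)
    return i
E
python3 - <<'E'
from h import *
s=cv2.imread("pics/scene0.png");t=cv2.imread("pics/top0.png")
P,e=tri({"scene":(314.1,346.6),"top":(210.4,305.6)});print("port",P,e)
u=lambda x,y,ox,oy,cx,cy,f:((x-ox+.5)/f-.5+cx,(y-oy+.5)/f-.5+cy)
print("atz", atz("scene",[(314.1,346.6)],.072),atz("top",[(210.4,305.6)],.072))
G,e=tri({"scene":u(672,352,560,0,325,195,6),"top":u(438,382,310,240,295,250,6)});print("guard",G,e)
print(atz("top",[u(438,382,310,240,295,250,6)],.1),atz("scene",[u(672,352,560,0,325,195,6)],.1))
C,e=tri({"scene":u(680,43,560,0,325,195,6),"top":u(440,347,310,240,295,250,6)});print("cap",C,e)
T=(G+C)/2
y=np.radians(-27)
L1=[circ(P,.009,.072),circ(P,.016,.072),circ(P,.027,.0605)]
L2=[circ(T,.019,.095),circ(T,.019,.1)]+box(T,y,.1,.197)
o=np.zeros((600,800,3),np.uint8)
o[:240,:360]=overlay(s,"scene",L1,285,330,60,40,6)
o[:600,560:800]=overlay(s,"scene",L2,325,195,40,100,6)
o[240:600,:300]=overlay(t,"top",L1,185,260,60,72,5)
o[240:510,310:550]=overlay(t,"top",L2,295,250,40,45,6)
cv2.imwrite("pics/ov1.png",o)
E
```

```text
port [0.45720556 0.17719545 0.07159436] {'scene': array([0.4, 0.1]), 'top': array([-0.1, -0.2])}
atz [[0.45746172 0.17779772 0.072     ]] [[0.45672573 0.17688779 0.072     ]]
guard [ 0.51919161 -0.05345101  0.09832455] {'scene': array([0.5, 0.1]), 'top': array([-0.1, -0.4])}
[[ 0.51826376 -0.05377451  0.1       ]] [[ 0.51866004 -0.05018811  0.1       ]]
cap [ 0.52131418 -0.05585443  0.19363733] {'scene': array([0.1, 0. ]), 'top': array([-0., -0.])}
```

View pics/ov1.png

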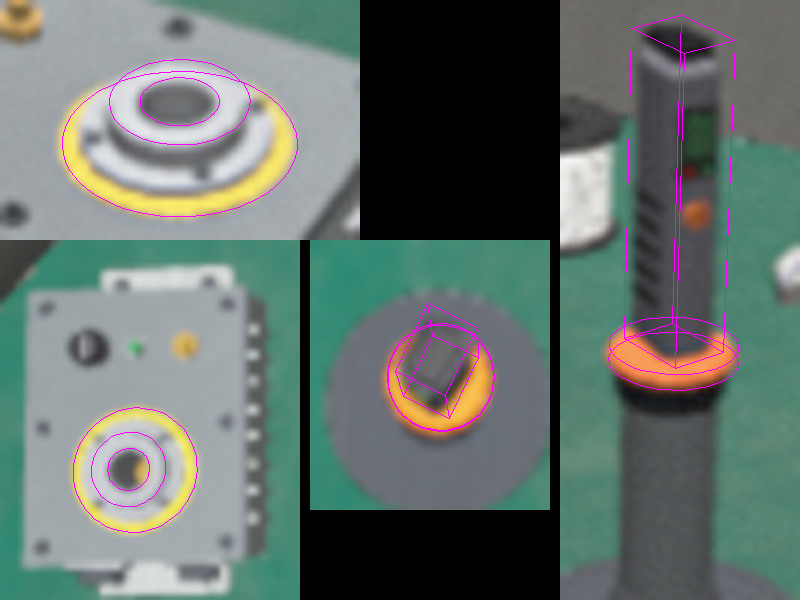

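Port is at (0.457,0.177), and both views match the overlay. Tester axis is at about (0.519,−0.054) with yaw −27°, so the jaw direction must be 63°, a turn of +105°. I'll move above the tester.

Emit:
servo_tool --deltas '[[[0.02,0.3,0.08,0.09],[0.04,0.7,0.16,0.18],[0.06,1.0,0.24,0.27],[0.06,1.0,0.34,0.36],[0.06,1.0,0.34,0.45]]]' --claw 1 --force 40

```text
time: 1.6
eef_pos: [0.5099, -0.3495, 0.2677]
tcp_rot: [0.005, 0.706, -0.006, 0.708]
contact_force: [-0.6, 0.7, 1.0]
opening: 1.002
```

Emit:
servo_tool --deltas '[[[0.02,0.4,0,0.09],[0.04,0.8,0,0.18],[0.06,1.0,0,0.27],[0.06,1.0,0,0.36],[0.06,1.0,0,0.45]]]'

```text
time: 2.1
eef_pos: [0.5152, -0.2491, 0.2656]
tcp_rot: [-0.24, 0.665, 0.239, 0.665]
contact_force: [0.9, 0.1, 0.1]
opening: 0.998
```

Emit:
servo_tool --deltas '[[[0.02,0.4,0,0.09],[0.04,0.8,0,0.18],[0.04,1.0,0,0.265],[0.04,1.0,0,0.265],[0.04,1.0,0,0.265]]]'

```text
time: 2.6
eef_pos: [0.5191, -0.1501, 0.2656]
tcp_rot: [-0.37, 0.603, 0.369, 0.603]
contact_force: [-0.1, -0.5, 0.3]
opening: 1.0
```

Emit:
servo_tool --deltas '[[[0,0.4,0,0],[0,0.8,0,0],[0,0.96,0,0],[0,0.96,0,0],[0,0.96,0,0]]]'

```text
time: 3.1
eef_pos: [0.5192, -0.0552, 0.2654]
tcp_rot: [-0.37, 0.603, 0.369, 0.603]
contact_force: [0.0, -0.5, 0.4]
opening: 0.999
```

Emit:
servo_tool --deltas '[[[0,0.01,-0.2,0],[0,0.01,-0.45,0],[0,0.01,-0.7,0],[0,0.01,-0.85,0],[0,0.01,-0.85,0]]]'

```text
time: 3.6
eef_pos: [0.5175, -0.0539, 0.1776]
tcp_rot: [-0.368, 0.605, 0.37, 0.602]
contact_force: [0.6, 0.3, -1.0]
opening: 0.998
```

Emit:
servo_tool --deltas '[[[0,0,-0.15,0],[0,0,-0.3,0],[0,0,-0.42,0],[0,0,-0.44,0],[0,0,-0.44,0]]]'

```text
time: 4.1
eef_pos: [0.5187, -0.053, 0.1357]
tcp_rot: [-0.369, 0.603, 0.37, 0.602]
contact_force: [0.2, -0.3, 0.2]
opening: 1.0
```

Run:
```python
from h import *
s=read_camera("scene");t=read_camera("top")
print(get_state()["eef_pos"],get_state()["contact_force"])
T=(.519,-.054)
L2=[circ(T,.019,.095),circ(T,.019,.1)]+box(T,np.radians(-27),.1,.197,.012,.009)
o=np.zeros((600,800,3),np.uint8)
o[:600,:480]=cv2.resize(s[180:280,300:380],None,fx=6,fy=6,interpolation=cv2.INTER_CUBIC)
o[:300,500:800]=cv2.resize(t[245:305,290:350],None,fx=5,fy=5)
o[300:600,500:800]=overlay(t,"top",L2,290,245,60,60,5)
cv2.imwrite("pics/g1.png",o)
```

```text
[ 0.51944852 -0.0531442   0.13686109] [ 0.5238837  -0.051156    0.65290373]
```

View pics/g1.png

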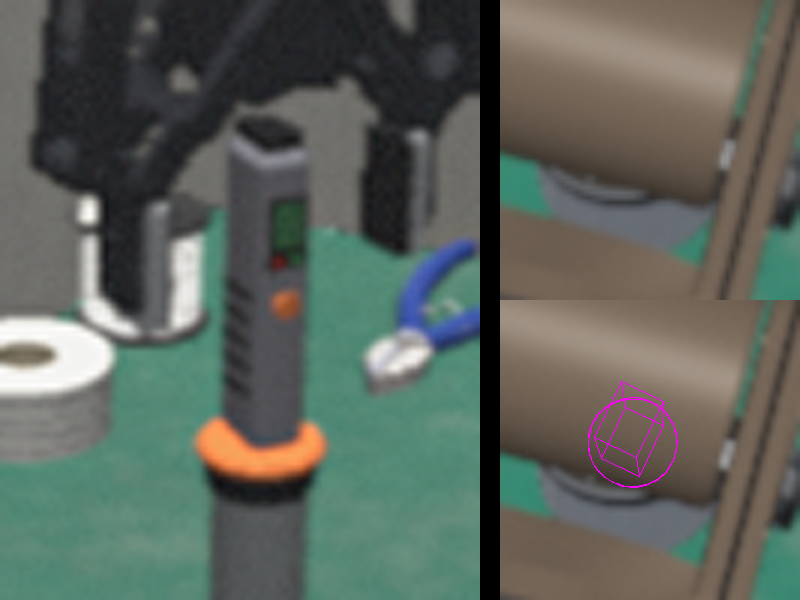

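The handle stands centred between the pads: the pads' inner faces are at x≈165 and 365, the handle at 265. Closing.

Emit:
servo_tool --deltas '[[[0,0,0,0],[0,0,0,0],[0,0,0,0],[0,0,0,0],[0,0,0,0]]]' --claw -1 --force 60

```text
time: 4.7
eef_pos: [0.5193, -0.0532, 0.1367]
tcp_rot: [-0.37, 0.603, 0.369, 0.603]
contact_force: [0.0, 0.2, 0.2]
opening: 0.203
```

Emit:
servo_tool --deltas '[[[0,0,0,0],[0,0,0,0],[0,0,0,0],[0,0,0,0],[0,0,0,0]]]'

```text
time: 5.2
eef_pos: [0.5192, -0.0532, 0.1366]
tcp_rot: [-0.37, 0.603, 0.369, 0.603]
contact_force: [-0.3, -0.2, 1.5]
opening: 0.203
```

Emit:
servo_tool --deltas '[[[0,0,0.05,0],[0,0,0.1,0],[0,0,0.15,0],[0,0,0.2,0],[0,0,0.2,0]]]'

```text
time: 5.7
eef_pos: [0.5196, -0.0533, 0.1574]
tcp_rot: [-0.37, 0.602, 0.369, 0.603]
contact_force: [1.0, 0.3, -1.3]
opening: 0.2
```

Emit:
servo_tool --deltas '[[[0,0,0.2,0],[0,0,0.4,0],[0,0,0.6,0],[0,0,0.8,0],[0,0,0.9,0]]]'

```text
time: 6.2
eef_pos: [0.5197, -0.0533, 0.2484]
tcp_rot: [-0.37, 0.602, 0.369, 0.604]
contact_force: [0.3, -0.1, -0.7]
opening: 0.204
```

Emit:
servo_tool --deltas '[[[-0.05,0.2,0,0],[-0.1,0.4,0,0],[-0.2,0.7,0,0],[-0.25,0.9,0,0],[-0.3,1.0,0,0]]]'

```text
time: 6.7
eef_pos: [0.4882, 0.0482, 0.2457]
tcp_rot: [-0.37, 0.603, 0.37, 0.602]
contact_force: [0.6, -0.5, -1.2]
opening: 0.207
```

Emit:
servo_tool --deltas '[[[-0.05,0.2,0,0],[-0.15,0.5,0,0],[-0.25,0.8,0,0],[-0.32,1.0,0,0],[-0.32,1.0,0,0]]]'

```text
time: 7.2
eef_pos: [0.4561, 0.1483, 0.2459]
tcp_rot: [-0.37, 0.602, 0.371, 0.602]
contact_force: [0.0, -0.4, -0.7]
opening: 0.2
```

Emit:
servo_tool --deltas '[[[0,0.15,0,0],[0,0.3,0,0],[0,0.3,0,0],[0,0.3,0,0],[0,0.3,0,0]]]'

```text
time: 7.7
eef_pos: [0.4572, 0.1759, 0.2461]
tcp_rot: [-0.369, 0.603, 0.369, 0.603]
contact_force: [0.6, 0.3, -1.2]
opening: 0.202
```

Run:
```python
from h import *
s=read_camera("scene");t=read_camera("top")
e=get_state()["eef_pos"];print(e)
cv2.imwrite("pics/s2.png",s);cv2.imwrite("pics/t2.png",t)
P=np.array([.457,.177,.072]);tip=np.array([e[0],e[1],e[2]-.136+.020])
L=[np.array([tip,tip+[0,0,.075]]),circ(tip,.019,tip[2]+.075),circ(tip,.003,tip[2]),circ(P,.009,.072)]
print(proj("scene",[tip,tip+[0,0,.075],P]),proj("top",[tip,P]))
o=np.zeros((600,800,3),np.uint8)
o[:600,:400]=cv2.resize(s[240:390,265:365],None,fx=4,fy=4,interpolation=cv2.INTER_CUBIC)
o[:600,400:]=overlay(s,"scene",L,265,240,100,150,4)
cv2.imwrite("pics/c2.png",o)
for c in("scene","top"):
  for n in ("tester_tip","tester_stem"): print(c,n,[(np.round(a["at"],3).tolist(),round(a["p"],2)) for a in recognise(c,n)[:2]])
```

```text
[0.4571496  0.17608856 0.24623845]
[[314.93434646 310.15726065]
 [315.02797563 259.32710378]
 [314.66924379 346.37986492]] [[203.76943444 304.88515241]
 [210.34973386 305.47373308]]
scene tester_tip [([0.448, 0.182, 0.236], 0.56)]
scene tester_stem [([0.449, 0.18, 0.234], 0.82)]
top tester_tip [([0.471, 0.163, 0.207], 0.52)]
top tester_stem [([0.468, 0.165, 0.209], 0.49)]
```

View pics/c2.png

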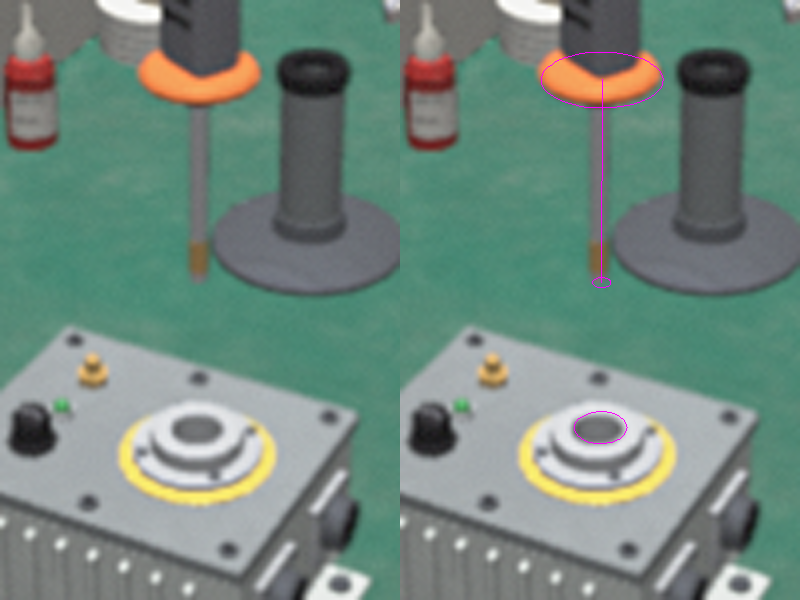

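The rod is plumb. It lines up laterally with the port to under 1 mm (tip x≈199.5, mouth x≈197 in the ×4 crop). I'll check the depth direction in the top view.

Run:
```python
from h import *
t=cv2.imread("pics/t2.png")
cv2.imwrite("pics/tc2.png",cv2.resize(t[230:350,140:300],None,fx=5,fy=5,interpolation=cv2.INTER_CUBIC))
```

```text
(no output)
```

View pics/tc2.png

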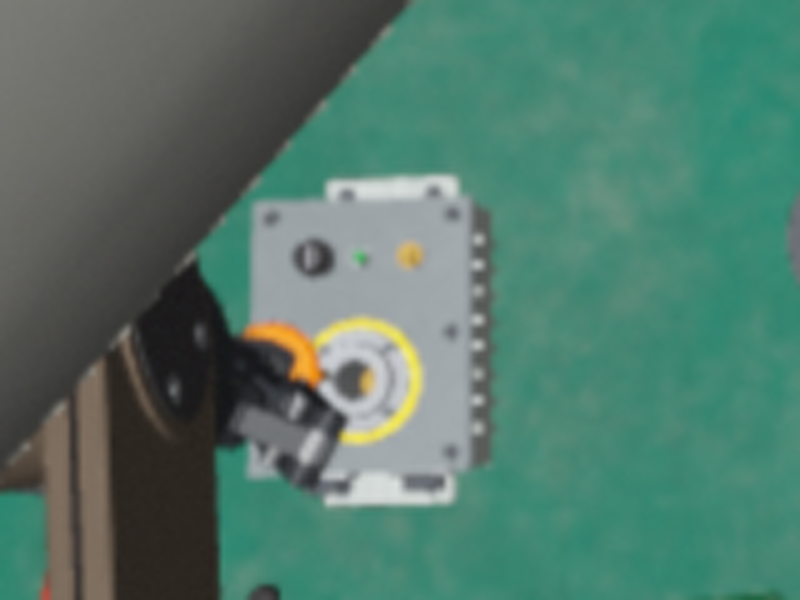

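The top view shows the guard's outer arc (250–320, 323–375) and the port mouth (355,380). I'll fit the guard cylinder outline to both views.

```bash
cat >> h.py <<'E'
from scipy.optimize import least_squares
def edge(img,roi,f=4):
    x,y,w,h=roi
    i=cv2.resize(img[y:y+h,x:x+w],None,fx=f,fy=f,interpolation=cv2.INTER_CUBIC)
    H=cv2.cvtColor(i,cv2.COLOR_BGR2HSV)
    m=((H[...,0]>3)&(H[...,0]<22)&(H[...,1]>120)&(H[...,2]>100)).astype(np.uint8)
    n,l,st,_=cv2.connectedComponentsWithStats(m);k=1+np.argmax(st[1:,4]);m=(l==k).astype(np.uint8)
    c=max(cv2.findContours(m,cv2.RETR_EXTERNAL,cv2.CHAIN_APPROX_NONE)[0],key=len)[:,0]
    return (c+.5)/f-.5+[x,y]
def hull(cam,c,z0,z1,r=.019):
    return cv2.convexHull(proj(cam,np.r_[circ(c,r,z0),circ(c,r,z1)]).astype(np.float32))
def fitguard(E,x0,r=.019,zfix=None):
    def f(v):
        z=v[2] if zfix is None else zfix
        return np.concatenate([[cv2.pointPolygonTest(hull(c,v[:2],z,z+.005,r),(float(p[0]),float(p[1])),True) for p in e]/np.sqrt(len(e)) for c,e in E.items()])
    s=least_squares(f,x0 if zfix is None else x0[:2],loss="soft_l1",f_scale=.03,diff_step=1e-3)
    return s.x,np.sqrt(np.mean(s.fun**2)*1)
E
python3 - <<'E'
from h import *
s=cv2.imread("pics/s2.png");t=cv2.imread("pics/t2.png")
es=edge(s,(290,245,50,25));et=edge(t,(180,285,35,40))
print(es.min(0),es.max(0),et.min(0),et.max(0))
es=es[es[:,1]>np.median(es[:,1])]           # lower half of outline
et=et[(et[:,1]<304)&((et[:,0]>203)|(et[:,1]<296))]
# keep only outer points
g=np.array([.457,.176,.205])
def outer(cam,e):
    h=hull(cam,g[:2],.205,.21);d=np.array([cv2.pointPolygonTest(h,(float(a),float(b)),True) for a,b in e]);return e[d<2.0]
es=outer("scene",es);et=outer("top",et);print(len(es),len(et))
print(fitguard({"scene":es,"top":et},g))
for z in(.2045,.2055,.2065): print(z,fitguard({"scene":es},g,zfix=z),fitguard({"top":et},g,zfix=z))
# same for guard in stand, first pictures
s=cv2.imread("pics/scene0.png");t=cv2.imread("pics/top0.png");g=np.array([.519,-.054,.095])
es=edge(s,(325,245,40,20));et=edge(t,(300,255,35,35))
es=es[es[:,1]>np.median(es[:,1])];et=et[et[:,1]>272]
h=lambda c:hull(c,g[:2],.095,.1)
print(len(es),len(et),fitguard({"scene":es,"top":et},g))
E
```

```text
[299.375 252.375] [329.375 265.625] [188.375 294.375] [204.125 307.125]
127 51Traceback (most recent call last):
  File "<stdin>", line 12, in <module>
  File "h.py", line 45, in fitguard
    s=least_squares(f,x0 if zfix is None else x0[:2],loss="soft_l1",f_scale=.03,diff_step=1e-3)
    return func(*args, **kwargs)
    result = trf(vector_fun.fun, vector_fun.jac, x0, f0, J0, lb, ub, ftol, xtol,
                 gtol, max_nfev, x_scale, loss_function, tr_solver,
                 tr_options.copy(), verbose, callback=callback_wrapped)
    return trf_no_bounds(
        fun, jac, x0, f0, J0, ftol, xtol, gtol, max_nfev, x_scale,
        loss_function, tr_solver, tr_options, verbose, callback=callback)
    J = jac(x)
    self._update_jac()
    ~~~~~~~~~~~~~~~~^^
    self.J = self.jac_wrapped(xp_copy(self.x), f0=self.f)
             ~~~~~~~~~~~~~~~~^^^^^^^^^^^^^^^^^^^^^^^^^^^^
    J, dct = approx_derivative(
             ~~~~~~~~~~~~~~~~~^
        self.fun,
        ^^^^^^^^^
    ...<2 lines>...
        **self.finite_diff_options,
        ^^^^^^^^^^^^^^^^^^^^^^^^^^^
    )
    ^
    J, _nfev =
[... 548 characters left out ...]
~~~~~^^^
    return self.f(x, *self.args, **self.kwargs)
           ~~~~~~^^^^^^^^^^^^^^^^^^^^^^^^^^^^^^
  File "h.py", line 44, in f
    return np.concatenate([[cv2.pointPolygonTest(hull(c,v[:2],z,z+.005,r),(float(p[0]),float(p[1])),True) for p in e]/np.sqrt(len(e)) for c,e in E.items()])
                                                 ~~~~^^^^^^^^^^^^^^^^^^^^
  File "h.py", line 40, in hull
    return cv2.convexHull(proj(cam,np.r_[circ(c,r,z0),circ(c,r,z1)]).astype(np.float32))
                          ~~~~^^^^^^^^^^^^^^^^^^^^^^^^^^^^^^^^^^^^^^
  File "h.py", line 4, in proj
    c=calibration(cam);r=cv2.Rodrigues(np.array(c["R"]))[0]
ValueError: time passes only in moves, steps and waits
```

```bash
sed -i 's/^from plant import \*/from plant import *\nimport functools, plant\ncalibration=functools.cache(plant.calibration)/' h.py
python3 - <<'E'
from h import *
s=cv2.imread("pics/s2.png");t=cv2.imread("pics/t2.png")
es=edge(s,(290,245,50,25));et=edge(t,(180,285,35,40))
es=es[es[:,1]>np.median(es[:,1])]
et=et[(et[:,1]<304)&((et[:,0]>203)|(et[:,1]<296))]
g=np.array([.457,.176,.205])
print(len(es),len(et),fitguard({"scene":es,"top":et},g))
for z in(.2045,.2065): print(z,fitguard({"scene":es},g,zfix=z),fitguard({"top":et},g,zfix=z))
s=cv2.imread("pics/scene0.png");t=cv2.imread("pics/top0.png");g=np.array([.519,-.054,.095])
es=edge(s,(325,245,40,20));et=edge(t,(300,255,35,35))
es=es[es[:,1]>np.median(es[:,1])];et=et[et[:,1]>272]
print(len(es),len(et),fitguard({"scene":es,"top":et},g))
for z in(.095,): print(z,fitguard({"scene":es},g,zfix=z),fitguard({"top":et},g,zfix=z))
E
```

```text
135 51 (array([0.45680062, 0.17651268, 0.20704101]), np.float64(0.11737871815503759))
0.2045 (array([0.45999013, 0.17248424]), np.float64(0.12683125323126046)) (array([0.4561853 , 0.17589124]), np.float64(0.026403924294537334))
0.2065 (array([0.45826556, 0.17582493]), np.float64(0.12687237977494756)) (array([0.45608572, 0.17535248]), np.float64(0.026847037226180447))
97 165 (array([ 0.52016727, -0.05372632,  0.09590135]), np.float64(0.16261509122450124))
0.095 (array([ 0.52142543, -0.05514884]), np.float64(0.10305455586648109)) (array([ 0.51959472, -0.0537776 ]), np.float64(0.19495883316897072))
```

Guard axis fits at (0.457,0.176), with its underside at about 0.205–0.207. The port is about 1 mm further in +y. I'll correct that and lower until the tip is just above the mouth.

Emit:
servo_tool --deltas '[[[0,0.01,-0.1,0],[0,0.01,-0.2,0],[0,0.01,-0.3,0],[0,0.01,-0.4,0],[0,0.01,-0.48,0]]]'

```text
time: 8.5
eef_pos: [0.4564, 0.1778, 0.1967]
tcp_rot: [-0.369, 0.603, 0.37, 0.602]
contact_force: [-0.2, 0.1, -1.6]
opening: 0.201
```

Emit:
servo_tool --deltas '[[[0,0,0,0],[0,0,0,0],[0,0,0,0],[0,0,0,0],[0,0,0,0]]]'

```text
time: 9.0
eef_pos: [0.4573, 0.178, 0.1989]
tcp_rot: [-0.37, 0.602, 0.369, 0.603]
contact_force: [0.2, 0.2, -0.9]
opening: 0.203
```

Run:
```python
from h import *
s=read_camera("scene");t=read_camera("top");cv2.imwrite("pics/s3.png",s);cv2.imwrite("pics/t3.png",t)
print(get_state()["eef_pos"])
print([np.round(get_state()["contact_force"],1) for _ in range(2)])
o=np.zeros((600,800,3),np.uint8)
o[:,:400]=cv2.resize(s[265:365,280:347],(400,600),interpolation=cv2.INTER_CUBIC)
o[:500,400:]=cv2.resize(t[260:360,165:245],None,fx=5,fy=5,interpolation=cv2.INTER_CUBIC)
cv2.imwrite("pics/c3.png",o)
```

```text
[0.457148   0.17791887 0.19864051]
[array([-0.4, -0.5, -1.2]), array([-0.4, -0.5, -1.2])]
```

View pics/c3.png

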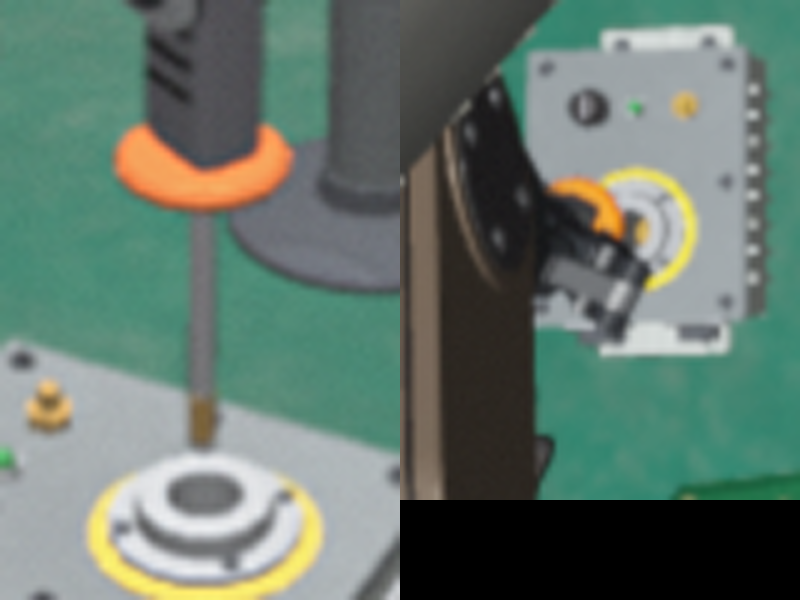

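The tip (203,447) is above the mouth (206,494) and about 0.7 mm left of it, meaning slightly too far in +y. I'll refit numerically from these two still pictures.

Run:
```python
from h import *
s=cv2.imread("pics/s3.png");t=cv2.imread("pics/t3.png")
es=edge(s,(290,275,50,30));et=edge(t,(185,290,35,20))
print(es.min(0),es.max(0),et.min(0),et.max(0))
es=es[es[:,1]>np.median(es[:,1])]
h=hull("top",[.457,.177],.157,.162)
et=np.array([p for p in et if abs(cv2.pointPolygonTest(h,(float(p[0]),float(p[1])),True))<1.5])
g=np.array([.457,.178,.158])
print(len(es),len(et),fitguard({"scene":es,"top":et},g))
for z in(.157,.159): print(z,fitguard({"scene":es},g,zfix=z),fitguard({"top":et},g,zfix=z))
# scene: tip bottom pixel and mouth -> world
k=100/600
tip=(280+(203+.5)*67/400-.5,265+(447+.5)*k-.5);m=(280+(206+.5)*67/400-.5,265+(494+.5)*k-.5)
print("mouth",atz("scene",[m],.072))
for z in(.082,.083,.084,.085):print(z,atz("scene",[tip],z))
```

```text
[298.875 285.625] [328.125 299.625] [194.375 295.375] [209.625 307.375]
138 97 (array([0.45710512, 0.17791521, 0.15960321]), np.float64(0.14560133448959128))
0.157 (array([0.46009248, 0.1745265 ]), np.float64(0.17561285148265296)) (array([0.45593981, 0.1772609 ]), np.float64(0.03663975009904325))
0.159 (array([0.45860667, 0.17737545]), np.float64(0.17539466086380504)) (array([0.45584787, 0.17675421]), np.float64(0.03687980192297313))
mouth [[0.45714667 0.1784364  0.072     ]]
0.082 [[0.45974383 0.1749374  0.082     ]]
0.083 [[0.45911062 0.17615137 0.083     ]]
0.084 [[0.45847742 0.17736533 0.084     ]]
0.085 [[0.45784421 0.17857929 0.085     ]]
```

Centred to within about 1 mm; the two cameras disagree only at that level. Tip height is 82–84 mm. I'll lower 48 mm, which stays short of the contact.

Emit:
servo_tool --deltas '[[[0,0,-0.08,0],[0,0,-0.16,0],[0,0,-0.24,0],[0,0,-0.32,0],[0,0,-0.4,0]]]'

```text
time: 9.6
eef_pos: [0.4567, 0.1778, 0.1572]
tcp_rot: [-0.369, 0.603, 0.37, 0.603]
contact_force: [-0.4, 0.3, -1.0]
opening: 0.204
```

Emit:
servo_tool --deltas '[[[0,0,-0.04,0],[0,0,-0.08,0],[0,0,-0.08,0],[0,0,-0.08,0],[0,0,-0.08,0]]]'

```text
time: 10.1
eef_pos: [0.4573, 0.178, 0.1508]
tcp_rot: [-0.37, 0.603, 0.369, 0.603]
contact_force: [0.1, -0.5, -1.1]
opening: 0.203
```

```bash
cat > f.py <<'E'
from h import *
F=[];Z=[]
for _ in range(16):
    read_camera("scene");s=get_state();F.append(s["contact_force"]);Z.append(s["eef_pos"])
print(s["time"],np.mean(Z,0).round(4),"F",np.mean(F,0).round(2),"sd",(np.std(F,0)/4).round(2))
E
python3 f.py
```

```text
10.9 [0.4571 0.1779 0.1505] F [-0.08  0.23 -0.83] sd [0.12 0.13 0.12]
```

Emit:
servo_tool --deltas '[[[0,0,-0.02,0],[0,0,-0.04,0],[0,0,-0.06,0],[0,0,-0.08,0],[0,0,-0.1,0]]]'

```text
time: 11.4
eef_pos: [0.4571, 0.1779, 0.1404]
tcp_rot: [-0.37, 0.603, 0.37, 0.603]
contact_force: [-0.8, -1.0, 1.4]
opening: 0.205
```

```bash
python3 f.py
```

```text
12.2 [0.457  0.1779 0.1404] F [-0.87 -0.22  1.23] sd [0.13 0.12 0.1 ]
```

Contact was made: Fz rose by about 2.1 N, which is roughly 1.9 mm of stroke. I'll press about 3 mm more.

Emit:
servo_tool --deltas '[[[0,0,-0.01,0],[0,0,-0.02,0],[0,0,-0.03,0],[0,0,-0.03,0],[0,0,-0.03,0]]]'

```text
time: 12.7
eef_pos: [0.4571, 0.1779, 0.1374]
tcp_rot: [-0.37, 0.603, 0.37, 0.603]
contact_force: [0.0, 0.1, 2.1]
opening: 0.2
```

```bash
python3 f.py
python3 - <<'E'
from h import *
s=read_camera("scene");t=read_camera("top");cv2.imwrite("pics/s4.png",s);cv2.imwrite("pics/t4.png",t)
P=(.4572,.1775);L=[circ(P,.009,.072),circ(P,.016,.072),circ(P,.019,.097),circ(P,.019,.102),circ(P,.003,.072),np.array([[*P,.072],[*P,.095]])]
o=np.zeros((600,800,3),np.uint8)
o[:,:400]=cv2.resize(s[285:375,285:345],(400,600),interpolation=cv2.INTER_CUBIC)
o[:300,400:]=cv2.resize(t[270:345,165:265],None,fx=4,fy=4,interpolation=cv2.INTER_CUBIC)
o[300:600,400:]=overlay(s,"scene",L,265,300,100,75,4)
cv2.imwrite("pics/c4.png",o)
E
```

```text
13.5 [0.4571 0.1779 0.1374] F [-0.67 -0.03  2.45] sd [0.11 0.13 0.12]
```

View pics/c4.png

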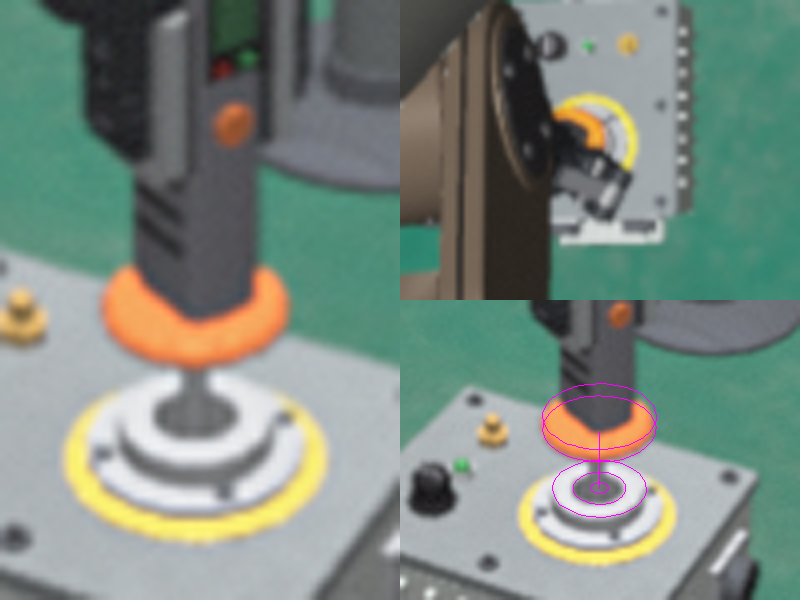

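Run:
```python
from h import *
s=cv2.imread("pics/s4.png");t=cv2.imread("pics/t4.png")
es=edge(s,(290,320,50,30));et=edge(t,(195,288,30,20))
es=es[es[:,1]>np.median(es[:,1])]
h=hull("top",[.457,.177],.097,.102)
et=np.array([p for p in et if abs(cv2.pointPolygonTest(h,(float(p[0]),float(p[1])),True))<1.5])
g=np.array([.457,.178,.097])
print(len(es),len(et),fitguard({"scene":es,"top":et},g))
for z in(.097,): print(z,fitguard({"scene":es},g,zfix=z),fitguard({"top":et},g,zfix=z))
# yellow ring (lid top) centre by mask moments/ellipse, first pictures
for c,f,roi in(("scene","pics/scene0.png",(285,335,60,35)),("top","pics/top0.png",(192,288,40,36))):
    x,y,w,hh=roi;i=cv2.resize(cv2.imread(f)[y:y+hh,x:x+w],None,fx=4,fy=4,interpolation=cv2.INTER_CUBIC)
    H=cv2.cvtColor(i,cv2.COLOR_BGR2HSV);m=((abs(H[...,0].astype(int)-27)<7)&(H[...,1]>90)).astype(np.uint8)
    k=max(cv2.findContours(m,cv2.RETR_EXTERNAL,cv2.CHAIN_APPROX_NONE)[0],key=len)
    e=cv2.fitEllipse(cv2.convexHull(k));uv=(np.array(e[0])+.5)/4-.5+[x,y]
    print(c,e[1],atz(c,[uv],.0605))
```

```text
134 79 (array([0.45677434, 0.17865044, 0.09947205]), np.float64(0.16310518556015452))
0.097 (array([0.45898978, 0.17591085]), np.float64(0.1987997941181805)) (array([0.45588117, 0.17849606]), np.float64(0.03659910779611323))
scene (97.08133697509766, 155.54356384277344) [[0.45771546 0.17836776 0.0605    ]]
top (97.18843078613281, 101.02674102783203) [[0.45683855 0.17759236 0.0605    ]]
```

Run:
```python
from h import *
s=get_state();print(s["time"],s["eef_pos"],np.abs(s["dq"]).max(),s["opening"]);print(sign_off())
```

```text
13.6 [0.45703093 0.17790979 0.13734198] 0.0013791741929056313 0.20528713737459411
the job is handed in; nothing more can be done
None
```

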